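# Clear the sideboard into the waste drawer

### The arm

A 6-joint arm with a two-finger parallel gripper is mounted at the origin on the work surface. World frame = base frame: x ahead of the robot, y to its left, z up, the work surface at z = 0. Lengths are in m, angles in rad, forces in N, time in s.
With the tool pointing down it reaches from about 0.275 to 0.725 m from the base axis. Payload 15.9 kg.
Tool frame: the origin (TCP) lies between the finger pads; the fingertips stand 11 mm ahead of it and the grasp point (between the pads) lies 8 mm behind it; z points along the fingers, y is the line along which they close (so a half turn about z gives the same grasp; the last joint's range is limited). The gripper opens to 85 mm and grips with 20 to 120 N. Pads are 22 mm wide; open, the fingers measure 114 mm over their backs; the gripper's body (76 mm by 85 mm) begins 54 mm behind the grasp point. The pads swing forward as they close: fully open they stand 13 mm farther back than shut.
Start: joints at [1.18, 0.213, -0.034, 1.323, 0, 1.571], TCP at [0.19, 0.462, 0.214] pointing down, gripper open.
Joint ranges: [-2.98, 2.98], [-0.74, 1.72], [-1.14, 1.35], [-2.1, 2.04], [-1.57, 1.44], [-3.14, 3.14]. Speed limits (rad/s): [1.89, 1.89, 2.39, 2.57, 3.14, 3.14].

### API

Orientations are given as [roll, pitch, yaw] about the fixed x, y, z axes, in that order (R = Rz(yaw) Ry(pitch) Rx(roll)).
In Python, from plant import bot gives the robot as it stands. Calls block until the motion is done:
- bot.move_ptp(position, orientation): joint-space move of the TCP to a pose.
- bot.move_straight(position, ori=None, feed=0.15): straight line of the TCP; ori=None keeps the orientation; feed is the mean speed in m/s.
- bot.set_joints(angles): joint-space move.
- bot.gripper_to(opening, grip_force=None): finger opening in m; grip_force is the grip in N (None keeps the last); returns when the fingers have stopped.
- bot.sleep(seconds).
- bot.solve_ik(position, orientation): joint angles nearest the present ones, or None.
- bot.snapshot(name): name is "scene" or "top" or "wrist"; returns the picture (384x512x3 uint8, red, green, blue); there is no depth.
- bot.get_calibration(name): a dict with "fov_y" (degrees; the focal length in pixels is half the picture's height over the tangent of half this angle, whatever the lens; pixels are square), "cx", "cy" (the principal point, pixels), "distortion" ([k1, k2, p1, p2, k3] as OpenCV has them; the pictures are not rectified), "cam_to_world" (4x4, takes a point from camera to world coordinates). Camera axes: x right, y down, z forward; pixel columns grow to the right and rows downward; lengths in m; the calibration is good to about 2 mm. A picture is of the moment at which its call begins: read the wrist's pose just before it. get_calibration takes no time and is no camera call; for the wrist camera it gives the pose at the moment of the call.
A pose or a line that the arm cannot do raises bot.IKError and nothing moves.
- bot.sign_off(): hands the job in; it is judged then, once.
Readings, each from a call of its own:
- bot.get_time_s(): time.
- bot.get_joint_positions(): joint angles.
- bot.get_qvel(): joint speeds.
- bot.get_joint_torque(): joint torques, N m.
- bot.get_ee_pos(): TCP position.
- bot.get_tool_rot(): TCP orientation.
- bot.get_contact_force(): force on the tool from outside, world axes, zero at the start.
- bot.get_torque(): the same for the moment, N m.
- bot.get_opening(): finger opening in m.
- bot.get_gripper_force(): force on a finger pad.
Only numpy, scipy, OpenCV 4.12 (cv2) and the standard library are available. Lean on these libraries where they do the work, as an engineer would, in place of code of your own. Each camera call takes 0.05 s, during which the arm holds its last target. There are 200 camera calls.

### The job

Clear the rubbish off the sideboard: pull the small chest's drawer out to its stop, then put the two crumpled paper balls (one has rolled under the magazine shelf's overhang) and the offcut of cardboard channel into it. Leave the drawer fully out for emptying, and leave everything else standing where it is.

Things in the scene. Friction and masses are not known exactly. Their poses are not given: they have to be found in the camera images.
- chest_drawer0 (a joint): Drawer of the small wooden chest, its only drawer: 0 is shut, grows in metres as it comes out towards the chest's front; the stop is at 0.1216. Light friction (about 1 N plus 4 N per m/s); it stays where it is left.
- chest_drawer0_handle (a point): Middle of the drawer's dark metal bar handle: a level round bar 11 mm thick and 105 mm long along the point's y axis, held 35 mm off the drawer's face by two thin stems 45 mm either side of the middle, 72 mm above the sideboard and 38 mm below the chest's top. The drawer pulls out along the point's -x axis. The point moves with the drawer.
- drawer_floor (a point): Centre of the drawer's inner floor, 22 mm above the sideboard; moves with the drawer, -x towards the handle. Inside 140 mm (x) by 168 mm (y), walls 66 mm high above the floor; the front panel beyond the -x wall is 11 mm higher. Fully out, the part from x = -70 to +45 mm lies open above; the rest stays under the chest's top.
- chest: Small fixed wooden chest, 185 mm (x) by 210 mm (y) by 110 mm high, origin at the centre of its underside; its drawer front faces its own -x. It may stand left or right, turned a little.
- shelf: Fixed wooden magazine shelf, origin at the centre of its footprint: board 180 (x) by 240 mm (y), 150 to 168 mm high, front edge to -x, on side panels whose inner faces are 104 mm either side of the middle and which begin 70 mm behind that edge. Magazines 42 mm high lie beneath from x = +12 mm back, 33 mm on top from x = -63 mm back. Turned a little.
- shelf_edge (a point): Middle of the lower front edge of the shelf's board, 150 mm above the sideboard; y runs along the edge, x points inwards under the board.
- ball_a: Crumpled white paper ball, faceted, stiff, about 43 to 48 mm across and 47 mm high, about 20 g; origin at its middle, 20 mm above its flat underside. It lies on the sideboard under the shelf's overhang, its middle 22 to 40 mm behind the front edge.
- ball_b: The other crumpled paper ball, about 36 to 43 mm across and 43 mm high, about 20 g; origin at its middle, 19 mm above its flat underside. It lies on the sideboard 65 to 100 mm in front of the shelf's front edge, in the way of a hand reaching under the shelf.
- channel: Offcut of stiff brown cardboard U-channel, 70 mm long (its x axis), 28 mm wide (y), 24 mm high, open upwards, about 25 g; origin at its middle, 12 mm above its underside. Lies on the mat between the candle and the wooden figure.
- mat: Grey place mat, fixed, 240 x 240 x 3 mm, origin at the centre of its underside.
- candle: Candle in a round amber jar with a brass lid, 51 mm across, 92 mm high, origin at the centre of its underside. Stands on the mat; leave alone.
- figure: Turned wooden figure, 50 mm across, 100 mm high, origin at the centre of its underside. Stands on the mat; leave alone.
- remote: Black remote control, 40 (x) by 150 (y) by 21 mm high, origin at the centre of its underside. On the mat's far edge; leave alone.
- case: Black spectacle case, 46 (x) by 150 (y) by 30 mm high, origin at the centre of its underside. Lies on the near edge of the mat; leave alone.
- mug: White mug, 76 mm across, 90 mm high, handle to its +y, origin at the centre of its underside. Stands behind the mat; leave alone.
- clock: Small wooden clock, 30 (x) by 90 (y) by 70 mm high, origin at the centre of its underside. Stands on the back half of the chest's top; leave alone.
- succulent: Small plant in a clay pot, 70 mm across, about 75 mm high, origin at the centre of its underside. Stands on the magazines on top of the shelf; leave alone.

How it is judged:
On the way:
1. the drawer is pulled out to its stop (within 8 mm) (value of joint chest_drawer0 above 0.1136 m), for 0.2 s.
At the end, for the whole second after the job is handed in: The drawer is out to its stop (within 8 mm) and both paper balls and the cardboard channel lie at rest inside the drawer, between its walls, with their middles no higher than 62 mm above its floor (below its rim) (value of joint chest_drawer0 above 0.1136 m and x of ball_a in the frame of drawer_floor between -0.072 and 0.072 m and y of ball_a in the frame of drawer_floor between -0.086 and 0.086 m and x of ball_b in the frame of drawer_floor between -0.072 and 0.072 m and y of ball_b in the frame of drawer_floor between -0.086 and 0.086 m and x of channel in the frame of drawer_floor between -0.072 and 0.072 m and y of channel in the frame of drawer_floor between -0.086 and 0.086 m and z of ball_a in the frame of drawer_floor between 0 and 0.062 m and linear speed of each of ball_a, ball_b, channel below 0.03 m/s and z of ball_b in the frame of drawer_floor between 0 and 0.062 m and z of channel in the frame of drawer_floor between 0 and 0.062 m); the robot touches nothing.
It fails at once if a bystander (candle, figure, remote, case, mug, clock or plant) is moved more than 25 mm or tipped over (distance of any of candle, figure, remote, case, mug, clock, succulent from where it was at the start of the episode above 0.025 m or angle between any of candle, figure, remote, case, mug, clock, succulent's own z axis and vertical above 0.5 rad).
It fails at once if a piece of rubbish falls off the sideboard (height (world z) of any of ball_a, ball_b, channel below -0.03 m).
It also fails if it takes over 72 s, if anything falls off the work surface, if the arm or the gripper's body presses on something with over 40 N, if the wrist force passes 120 N, or if a joint passes its speed limit or range.

## Working session

There is one attempt and no reset: what is moved stays moved. The work goes in short steps, each a Python script; the robot and the scene stay as the last script left them, time stands still between calls to the robot, and variables do not carry over. Pictures are saved under pics/ and viewed, at most 10 in all, crops included, and the job is handed in when it is done.

```bash
ls; mkdir -p pics; python3 - <<'E'
from plant import bot
import cv2, numpy as np
for n in ("scene","top"):
    im=bot.snapshot(n); cv2.imwrite(f"pics/{n}0.png",im[...,::-1])
    c=bot.get_calibration(n); print(n,c["fov_y"],c["cx"],c["cy"],c["distortion"],np.round(c["cam_to_world"],4).tolist())
a=cv2.imread("pics/scene0.png");b=cv2.imread("pics/top0.png")
E
```

```text
pics
scene 47.290744143013086 251.5958366306857 195.3060299168165 [-0.16217087  0.          0.          0.          0.        ] [[0.9879, -0.0966, 0.121, 0.4486], [-0.1548, -0.5928, 0.7904, -0.9416], [-0.0046, -0.7996, -0.6006, 0.8704], [0.0, 0.0, 0.0, 1.0]]
top 53.62833522354458 257.3735070114255 191.23762660282867 [-0.12034305  0.          0.          0.          0.        ] [[0.0161, -0.9869, 0.1607, 0.4584], [-0.9998, -0.0177, -0.0083, 0.0024], [0.011, -0.1605, -0.987, 0.9657], [0.0, 0.0, 0.0, 1.0]]
```

View pics/scene0.png

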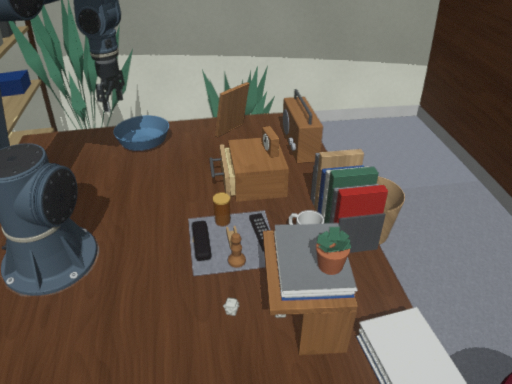

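View pics/top0.png

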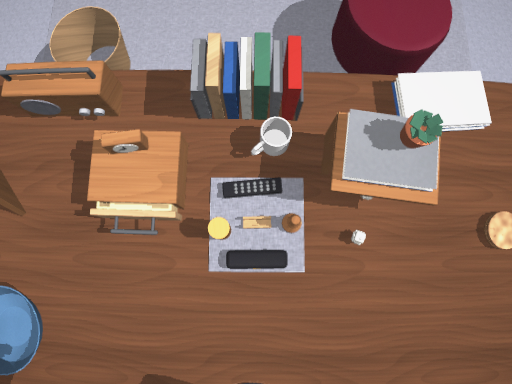

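Scene: chest at left (+y) with its front towards the robot, drawer handle about (134,232) in top; channel (257,222) between candle (219,228) and figure (292,223); ball_b (358,237); ball_a peeking out at (367,197) below the shelf edge (333–438, 185–200).

```bash
cat > h.py <<'E'
from plant import bot
import cv2, numpy as np
from scipy.spatial.transform import Rotation as R
def K(c):
    f=192/np.tan(np.radians(c["fov_y"]/2)); return np.array([[f,0,c["cx"]],[0,f,c["cy"]],[0,0,1.]])
def ray(c,px):
    p=cv2.undistortPoints(np.array(px,float).reshape(-1,1,2),K(c),np.array(c["distortion"],float)).reshape(-1,2)
    T=np.array(c["cam_to_world"]); d=np.c_[p,np.ones(len(p))]@T[:3,:3].T
    return T[:3,3],d
def onz(c,px,z):
    o,d=ray(c,px); return o+d*((z-o[2])/d[:,2])[:,None]
def proj(c,P):
    T=np.linalg.inv(np.array(c["cam_to_world"])); r=cv2.Rodrigues(T[:3,:3])[0]
    return cv2.projectPoints(np.array(P,float).reshape(-1,1,3),r,T[:3,3],K(c),np.array(c["distortion"],float))[0].reshape(-1,2)
def tri(c1,p1,c2,p2):
    o1,d1=ray(c1,[p1]);o2,d2=ray(c2,[p2]);d1=d1[0];d2=d2[0]
    s=np.linalg.lstsq(np.c_[d1,-d2],o2-o1,rcond=None)[0]; a=o1+d1*s[0];b=o2+d2*s[1]
    return (a+b)/2,np.linalg.norm(a-b)
def down(yaw): return [np.pi,0,yaw]
def shot(n,name):
    import json
    c=bot.get_calibration(n); im=bot.snapshot(n); cv2.imwrite(f"pics/{name}.png",im[...,::-1])
    json.dump({k:np.array(v).tolist() for k,v in c.items()},open(f"pics/{name}.json","w")); return c,im
def cal(name):
    import json; return json.load(open(f"pics/{name}.json"))
E
python3 - <<'E'
from h import *
np.set_printoptions(precision=4,suppress=True)
c=bot.get_calibration("top")
print("handle ends",onz(c,[(112,232),(157,233)],.072))
print("chest top corners",onz(c,[(94,133),(181,131),(183,206),(90,204)],.11))
print("chan",onz(c,[(257,222)],.02),"ball_b",onz(c,[(358,237)],.02),"ball_a",onz(c,[(367,198)],.02))
print("shelf front top edge",onz(c,[(332,193),(438,202)],.15))
print("candle",onz(c,[(219,228)],.092),"fig",onz(c,[(292,222)],.08))
w=bot.get_calibration("wrist"); p=bot.get_ee_pos();r=bot.get_tool_rot();print(p,r)
T=np.array(w["cam_to_world"]);Rt=R.from_euler("xyz",r).as_matrix()
print("cam in tool",Rt.T@(T[:3,3]-p),Rt.T@T[:3,:3],w["fov_y"],w["distortion"],bot.get_time_s())
E
```

```text
handle ends [[0.4994 0.3392 0.072 ]
 [0.4998 0.2301 0.072 ]]
chest top corners [[0.7319 0.3886 0.11  ]
 [0.7383 0.1776 0.11  ]
 [0.5606 0.1639 0.11  ]
 [0.5608 0.3823 0.11  ]]
chan [[ 0.5347 -0.0058  0.02  ]] ball_b [[ 0.5006 -0.2596  0.02  ]] ball_a [[ 0.5999 -0.2852  0.02  ]]
shelf front top edge [[ 0.5902 -0.1678  0.15  ]
 [ 0.574  -0.4098  0.15  ]]
candle [[0.5135 0.0819 0.092 ]] fig [[ 0.5311 -0.0871  0.08  ]]
[0.1903 0.462  0.2135] [-3.1406  0.      2.7508]
cam in tool [ 0.073   0.0001 -0.161 ] [[-0.0002 -0.9578 -0.2873]
 [ 1.     -0.0002 -0.    ]
 [-0.     -0.2873  0.9578]] 63.76180829312531 [0.0148 0.     0.     0.     0.    ] 0.1
```

```bash
python3 - <<'E'
from h import *
for i,(x,y,z) in enumerate([(.42,.285,.26),(.45,-.02,.25),(.43,-.27,.22)]):
    for yaw in (np.pi,2.8,-2.8):
        try: bot.move_ptp([x,y,z],down(yaw)); break
        except bot.IKError as e: print(i,yaw,e)
    bot.sleep(.3); shot("wrist",f"w{i}"); print(i,yaw,bot.get_ee_pos(),bot.get_joint_positions())
print(bot.get_time_s())
a=[cv2.imread(f"pics/w{i}.png") for i in range(3)]
cv2.imwrite("pics/m1.png",cv2.resize(np.vstack([np.hstack(a[:2]),np.hstack([a[2],a[2]*0])]),(800,600)))
E
```

```text
0 3.141592653589793 [0.41968181 0.28540467 0.25996365] [ 5.97225227e-01  2.26837750e-01  9.88973510e-02  1.44291566e+00
 -2.17736150e-05  5.96455626e-01]
1 3.141592653589793 [ 0.45008082 -0.01954554  0.24997001] [-4.34003257e-02  1.07170295e-01 -7.00954911e-02  1.39359505e+00
  1.15664004e-06 -4.42454599e-02]
2 3.141592653589793 [ 0.43028429 -0.26944978  0.22013994] [-5.59474139e-01  2.27769400e-01  1.21764771e-04  1.34293468e+00
  4.20856332e-06 -5.60475206e-01]
4.4417
```

View pics/m1.png

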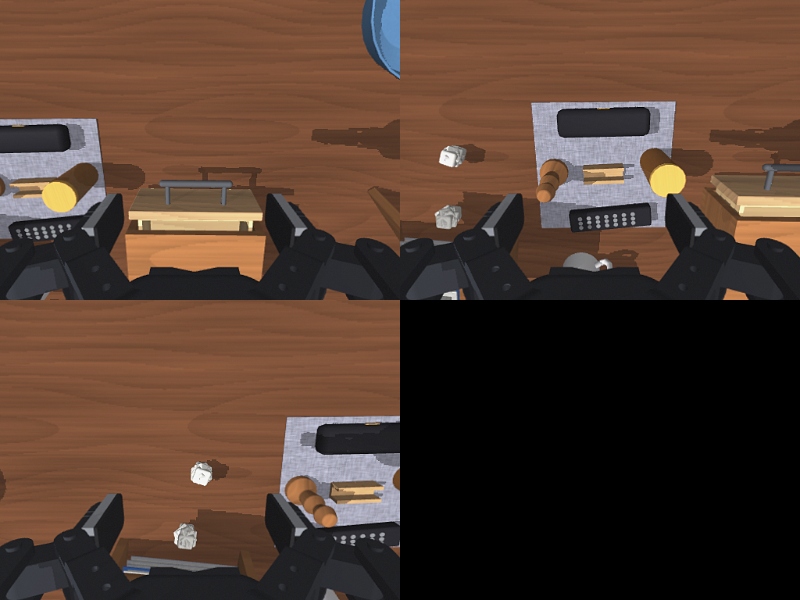

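w0: drawer slightly open, bar handle from (206,236) to (298,236). w1: balls at (578,200)→ball_b, ball_a just above the shelf; channel (235–300, 207–235) lying along the mat. w2: ball_b (258,222), ball_a (238,302).

```bash
python3 - <<'E'
from h import *
np.set_printoptions(precision=4,suppress=True)
def load(n): 
    im=cv2.imread(f"pics/{n}.png"); return im,cv2.cvtColor(im,cv2.COLOR_BGR2HSV),cal(n)
def blob(m,win):
    x0,y0,x1,y1=win; w=np.zeros_like(m); w[y0:y1,x0:x1]=m[y0:y1,x0:x1]
    n,l,s,c=cv2.connectedComponentsWithStats(w); k=1+np.argmax(s[1:,4]); return (l==k).astype(np.uint8),s[k],c[k]
for n,wins in (("w2",[(230,195,285,245),(210,275,262,325)]),("w1",[(40,175,110,225),(35,250,100,300)])):
    im,h,c=load(n); m=((h[...,1]<60)&(h[...,2]>120)).astype(np.uint8)
    for w in wins:
        b,s,ce=blob(m,w); print(n,"ball",s,ce,onz(c,[ce],.021)[0])
for n,w in (("w1",(225,200,305,245)),("w2",(415,200,495,260))):
    im,h,c=load(n); m=((h[...,1]>50)&(h[...,2]>70)).astype(np.uint8)
    b,s,ce=blob(m,w); r=cv2.minAreaRect(cv2.findNonZero(b)); bx=cv2.boxPoints(r)
    print(n,"chan",s,r,"\n",onz(c,bx,.02)[:,:2],onz(c,[r[0]],.018))
im,h,c=load("w0"); x0,y0,x1,y1=195,222,310,250
print("handle sat/val col250:",[(y,h[y,250,1],h[y,250,2]) for y in range(226,262,2)])
m=((h[...,1]<110)&(h[...,2]<140)).astype(np.uint8); b,s,ce=blob(m,(195,222,310,270)); print("handle",s)
ys,xs=np.nonzero(b)
cols=[x for x in range(s[0]+2,s[0]+s[2]-2) if 2<(xs==x).sum()<12]
med=np.array([(x,ys[xs==x].mean()) for x in cols]); f=np.polyfit(med[:,0],med[:,1],1)
e=[(s[0],np.polyval(f,s[0])),(s[0]+s[2],np.polyval(f,s[0]+s[2]))]; P=onz(c,e,.072); print(e,P,np.linalg.norm(P[0]-P[1]),P.mean(0),"top px",proj(cal("w0"),P))
z=cv2.resize(cv2.imread("pics/w0.png")[200:330,150:370],None,fx=2.6,fy=2.6,interpolation=0)
z2=cv2.resize(cv2.imread("pics/w1.png")[190:260,160:370],None,fx=2.6,fy=2.6,interpolation=0)
o=np.zeros((z.shape[0]+z2.shape[0],max(z.shape[1],z2.shape[1]),3),np.uint8);o[:z.shape[0],:z.shape[1]]=z;o[z.shape[0]:,:z2.shape[1]]=z2;cv2.imwrite("pics/z1.png",o)
E
```

```text
w2 ball [244 207  28  31 626] [257.0655 222.2684] [ 0.5018 -0.2585  0.021 ]
w2 ball [222 286  30  34 708] [236.9619 303.4308] [ 0.6202 -0.2848  0.021 ]
w1 ball [ 50 186  32  28 591] [ 64.731  200.1421] [ 0.502  -0.2618  0.021 ]
w1 ball [ 45 262  31  31 645] [ 58.9922 278.8543] [ 0.6199 -0.2895  0.021 ]
w1 chan [ 233  209   54   28 1306] ((259.728759765625, 222.49044799804688), (25.51952362060547, 53.120574951171875), 87.61405944824219) 
 [[ 0.5173 -0.0406]
 [ 0.5141  0.0306]
 [ 0.5512  0.0333]
 [ 0.5546 -0.0397]] [[ 0.5348 -0.004   0.018 ]]
w2 chan [ 423  232   68   28 1625] ((456.5, 245.5), (27.0, 67.0), 90.0) 
 [[ 0.5149 -0.0491]
 [ 0.5146  0.0341]
 [ 0.5523  0.0424]
 [ 0.5528 -0.043 ]] [[ 0.5344 -0.0024  0.018 ]]
handle sat/val col250: [(226, np.uint8(142), np.uint8(122)), (228, np.uint8(143), np.uint8(125)), (230, np.uint8(143), np.uint8(107)), (232, np.uint8(27), np.uint8(84)), (234, np.uint8(20), np.uint8(114)), (236, np.uint8(17), np.uint8(117)), (238, np.uint8(30), np.uint8(111)), (240, np.uint8(154), np.uint8(86)), (242, np.uint8(98), np.uint8(115)), (244, np.uint8(99), np.uint8(108)), (246, np.uint8(102), np.uint8(103)), (248, np.uint8(103), np.uint8(99)), (250, np.uint8(99), np.uint8(98)), (252, np.uint8(103), np.uint8(104)), (254, np.uint8(100), np.uint8(107)), (256, np.uint8(105), np.uint8(104)), (258, np.uint8(99), np.uint8(103)), (260, np.uint8(104), np.uint8(120))]
handle [ 195  230  115   40 4061]Traceback (most recent call last):
  File "<stdin>", line 21, in <module>
IndexError: too many indices for array: array is 1-dimensional, but 2 were indexed
```

```bash
python3 - <<'E'
from h import *
np.set_printoptions(precision=4,suppress=True)
im=cv2.imread("pics/w0.png");h=cv2.cvtColor(im,cv2.COLOR_BGR2HSV);c=cal("w0")
m=((h[...,1]<70)&(h[...,2]<150)).astype(np.uint8); m[:222]=0;m[250:]=0;m[:,:190]=0;m[:,315:]=0
n,l,s,ce=cv2.connectedComponentsWithStats(m);k=1+np.argmax(s[1:,4]);s=s[k];b=l==k;ys,xs=np.nonzero(b);print(s)
cols=[x for x in range(s[0]+18,s[0]+s[2]-18)]
med=np.array([(x,ys[xs==x].mean()) for x in cols]); f=np.polyfit(med[:,0],med[:,1],1)
e=[(s[0],np.polyval(f,s[0])),(s[0]+s[2],np.polyval(f,s[0]+s[2]))]; P=onz(c,e,.072); d=P[0]-P[1]
print(e,P,np.linalg.norm(d),P.mean(0),"yaw",np.degrees(np.arctan2(-d[0],d[1])))
z=cv2.resize(im[200:330,150:370],None,fx=2.6,fy=2.6,interpolation=0)
z2=cv2.resize(cv2.imread("pics/w1.png")[190:260,160:370],None,fx=2.6,fy=2.6,interpolation=0)
o=np.zeros((z.shape[0]+z2.shape[0],max(z.shape[1],z2.shape[1]),3),np.uint8);o[:z.shape[0],:z.shape[1]]=z;o[z.shape[0]:,:z2.shape[1]]=z2;cv2.imwrite("pics/z1.png",o)
E
```

```text
[204 230  94  20 976]
[(np.int32(204), np.float64(234.5784090559537)), (np.int32(298), np.float64(235.27381648158968))] [[0.5026 0.231  0.072 ]
 [0.5034 0.3463 0.072 ]] 0.11538385366957143 [0.503  0.2887 0.072 ] yaw 179.58357877043056
```

View pics/z1.png

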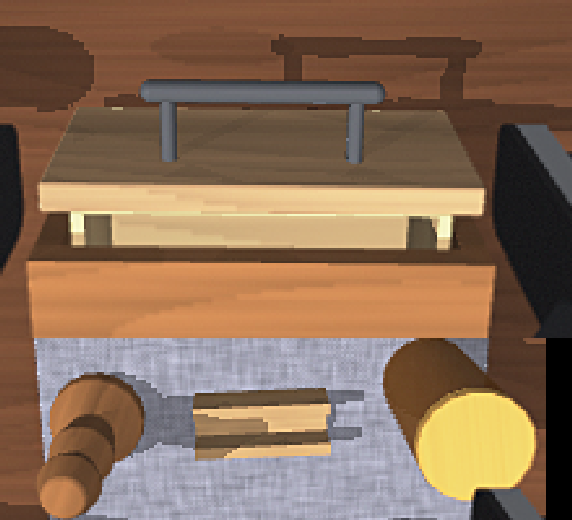

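```bash
python3 - <<'E'
from h import *
np.set_printoptions(precision=4,suppress=True)
yaw=np.pi/2-.009; u=np.array([-1,.009,0])
P=np.array([.5015,.287,.064])
bot.gripper_to(.026,20)
bot.move_ptp(P+[0,0,.09],down(yaw))
bot.move_straight(P,feed=.1); print("at",bot.get_ee_pos(),bot.get_contact_force(),bot.get_time_s())
bot.gripper_to(0,25); bot.sleep(.2);print("grip",bot.get_opening(),bot.get_gripper_force(),bot.get_contact_force())
f0=np.array(bot.get_contact_force())
d=.075; bot.move_straight(P+u*d,feed=.1)
while d<.124:
    f=np.array(bot.get_contact_force()); print(round(d,3),f-f0,bot.get_ee_pos()[0],bot.get_opening())
    if (f-f0)[0]>8 : break
    d+=.005; bot.move_straight(P+u*d,feed=.06)
print(bot.get_time_s())
E
```

```text
at [0.5019 0.2872 0.0646] [-0.1231 -0.333   0.6897] 8.3583
grip 0.00010351612809904196 0.0 [0.128  0.2354 0.3972]
0.075 [-0.4813 -1.2835 -0.0718] 0.42701646695365625 9.688534783922713e-05
0.08 [-0.7189  0.1456 -0.565 ] 0.42147901485412675 0.0003401778585122941
0.085 [-0.1276 -0.0751 -0.046 ] 0.41623996470428926 0.00011494103967346549
0.09 [ 0.6511  0.1928 -0.6045] 0.41120881426577616 -0.000137848094596402
0.095 [ 0.2695 -0.1729 -1.2652] 0.40621609882949966 5.729621431606209e-05
0.1 [ 0.0613 -0.242  -1.313 ] 0.4012424777309319 0.00011315059516103718
0.105 [ 0.1917 -0.8877 -0.4934] 0.3962195565169939 -4.375918588411742e-05
0.11 [ 0.3474  0.1642 -0.2061] 0.39123961914306815 0.00021525116455773603
0.115 [ 0.1389  0.0538 -0.0282] 0.38621737835714365 -0.00012714349214738358
0.12 [-0.176   0.4364 -0.285 ] 0.38124833701787536 0.0003047982948246708
12.325
```

Missed the bar; look where it is.

```bash
python3 - <<'E'
from h import *
shot("top","t1");shot("scene","s1");shot("wrist","w3")
a=cv2.resize(cv2.imread("pics/t1.png")[110:270,60:220],(400,400),interpolation=0)
b=cv2.resize(cv2.imread("pics/s1.png")[90:250,160:320],(400,400),interpolation=0)
cv2.imwrite("pics/m2.png",np.hstack([a,b]))
E
```

```text
(no output)
```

View pics/m2.png

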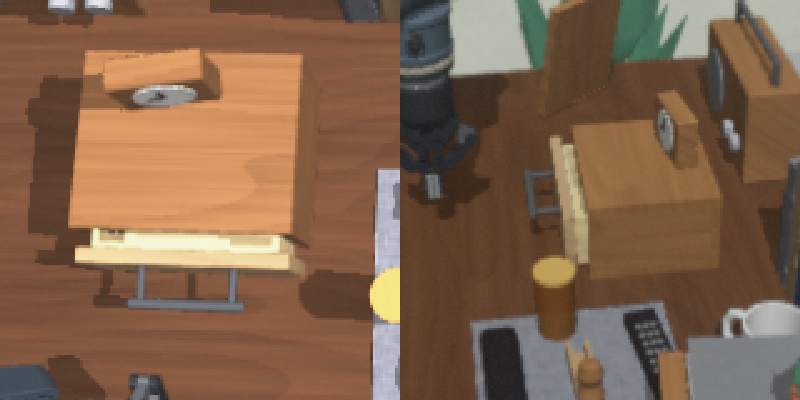

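Top: bar ends at about (111,231) and (157,233); scene: bar ends (211,158) and (213,177). The drawer has not moved. Triangulate.

```bash
python3 - <<'E'
from h import *
np.set_printoptions(precision=4,suppress=True)
t,s,w=cal("t1"),cal("s1"),cal("w0")
for tp,sp,wp in (((111.2,231.5),(210.8,158),(298,235.3)),((157.2,232.8),(212.8,176.8),(204,234.6))):
    print("ts",tri(t,tp,s,sp),"tw",tri(t,tp,w,wp),"sw",tri(s,sp,w,wp))
for z in (.06,.072,.08): print(z,onz(t,[(134.2,232.1)],z),onz(s,[(211.8,167.4)],z),onz(w,[(251,234.9)],z))
for z in (0,.11): print(onz(s,[(160+180/2.5,90+275/2.5)],z))
E
```

```text
ts (array([0.5023, 0.341 , 0.0727]), np.float64(0.003671257750599855)) tw (array([0.5017, 0.3438, 0.0723]), np.float64(0.0055080301525762725)) sw (array([0.5046, 0.3468, 0.0692]), np.float64(0.00029490866846200415))
ts (array([0.501 , 0.2301, 0.07  ]), np.float64(0.0012048343749715205)) tw (array([0.5012, 0.2303, 0.073 ]), np.float64(0.002548874217689076)) sw (array([0.5025, 0.2305, 0.0702]), np.float64(0.001831875482597453))
0.06 [[0.5012 0.2888 0.06  ]] [[0.5036 0.3013 0.06  ]] [[0.5084 0.2887 0.06  ]]
0.072 [[0.5006 0.285  0.072 ]] [[0.5028 0.2829 0.072 ]] [[0.503  0.2886 0.072 ]]
0.08 [[0.5002 0.2825 0.08  ]] [[0.5023 0.2706 0.08  ]] [[0.4994 0.2886 0.08  ]]
[[0.5569 0.1889 0.    ]]
[[0.5432 0.0461 0.11  ]]
```

```bash
python3 - <<'E'
from h import *
np.set_printoptions(precision=4,suppress=True)
p=np.array(bot.get_ee_pos());r=bot.get_tool_rot();print(p,r,bot.get_joint_positions(),bot.get_opening())
q=proj(cal("s1"),[p,p-[0,0,.011],p*[1,1,0]]);print("scene tcp,tip",q,"zoom",(q-[160,90])*2.5+[400,0])
q=proj(cal("t1"),[p,p-[0,0,.011]]);print("top",q,"zoom",(q-[60,110])*2.5)
q=proj(cal("w3"),[p,p-[0,0,.011]]);print("wrist",q)
a=cv2.imread("pics/w3.png");cv2.imwrite("pics/w3c.png",a)
E
```

```text
[0.3766 0.2882 0.064 ] [ 3.1415 -0.0001  1.5619] [ 0.6532  0.2444 -0.3865  0.9397 -0.      2.233 ] -6.189606336698564e-05
scene tcp,tip [[173.9552 172.0228]
 [174.3116 174.7629]
 [175.9997 187.6436]] zoom [[434.8881 205.0569]
 [435.7789 211.9072]
 [439.9992 244.109 ]]
top [[131.165  284.921 ]
 [132.6118 284.551 ]] zoom [[177.9125 437.3026]
 [181.5295 436.3775]]
wrist [[248.3248 236.5022]
 [248.3309 228.8644]]
```

View pics/w3.png

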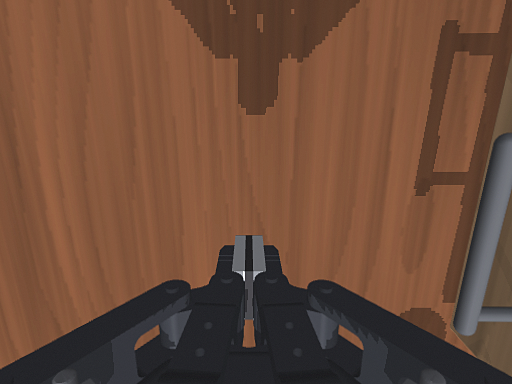

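The finger tips end at about the TCP row (236), i.e. ~11 mm less reach than nominal, so I closed above the bar. Retry deeper, with an abort check.

```bash
cat > pull.py <<'E'
from h import *
np.set_printoptions(precision=4,suppress=True)
import sys
yaw=np.pi/2-.009; u=np.array([-1,.009,0])
P=np.array([.502,.2865,.050])
p=np.array(bot.get_ee_pos())
bot.move_straight([p[0],p[1],.14],feed=.2)
bot.gripper_to(.026,25)
bot.move_straight(P+[0,0,.09],down(yaw),feed=.2)
bot.move_straight(P,feed=.1); print("at",bot.get_ee_pos(),bot.get_contact_force(),bot.get_opening(),bot.get_time_s())
bot.gripper_to(0,25); bot.sleep(.1);print("grip",bot.get_opening(),bot.get_gripper_force(),bot.get_contact_force())
shot("wrist","w4")
if bot.get_opening()<.006: sys.exit("missed")
f0=np.array(bot.get_contact_force())
d=.075; bot.move_straight(P+u*d,feed=.1)
while d<.124:
    f=np.array(bot.get_contact_force()); print(round(d,3),f-f0,bot.get_ee_pos()[0],bot.get_opening())
    if (f-f0)[0]>8 : break
    d+=.004; bot.move_straight(P+u*d,feed=.06)
print(bot.get_time_s())
E
python3 pull.py
```

```text
at [0.5024 0.2867 0.0507] [-0.2259 -0.3279 -0.0199] 0.02615405696814015 15.2
grip 0.009494497437094145 26.061895787715912 [-0.448  -0.3647  6.0834]
0.075 [ 0.8385 -0.3382  1.6789] 0.42706781431816676 0.00962904820802354
0.079 [ 0.2526 -0.1857  2.4201] 0.4231791541335571 0.009678137373934187
0.083 [-0.9275  0.7914  2.4587] 0.4191828920783397 0.009617281139263145
0.087 [ 0.3247 -0.6382  1.9616] 0.41515282940464787 0.009707272635299366
0.091 [ 0.57   -0.1764  2.2088] 0.41117375613403695 0.009590863140310666
0.095 [-0.9204 -0.0899  1.6142] 0.40716406913429565 0.009778194043412363
0.099 [0.0314 1.2771 1.6542] 0.40315604388574877 0.009721624643897586
0.103 [-0.1784  0.1089  1.7887] 0.3991580702684669 0.009555556445270078
0.107 [11.9693 -0.7117 -6.3298] 0.3968161719793995 0.009920574026797788
18.525
```

Drawer is at its stop. Release, retreat, then ball_b.

```bash
cat >> h.py <<'E'
def guarded(x,y,z0,z1,step=.003,lim=3.):
    f0=np.array(bot.get_contact_force())[2]; z=z0
    while z>z1+1e-6:
        z=max(z-step,z1); bot.move_straight([x,y,z],feed=.05)
        if bot.get_contact_force()[2]-f0>lim: print("contact at",z); break
    return z
E
python3 - <<'E'
from h import *
np.set_printoptions(precision=4,suppress=True)
bot.gripper_to(.028); p=np.array(bot.get_ee_pos()); print("x released",p)
bot.move_straight([p[0],p[1],.15],feed=.25)
bot.move_ptp([.502,-.260,.10],down(np.pi)); bot.gripper_to(.07,25)
shot("top","t2"); shot("scene","s2")
bot.move_straight([.502,-.260,.024],feed=.12)
z=guarded(.502,-.26,.024,.012)
bot.gripper_to(0,25); print(z,"op",bot.get_opening(),bot.get_gripper_force(),bot.get_contact_force(),bot.get_time_s())
a=cv2.resize(cv2.imread("pics/t2.png")[110:290,60:220],(400,450),interpolation=0)
b=cv2.resize(cv2.imread("pics/s2.png")[90:270,160:320],(400,450),interpolation=0)
cv2.imwrite("pics/m3.png",np.hstack([a,b]))
E
```

```text
x released [0.3947 0.2874 0.0499]
0.012000000000000004 op 0.030251800564876485 24.35853787810629 [-0.7099  0.0473  4.7039] 24.5167
```

View pics/m3.png

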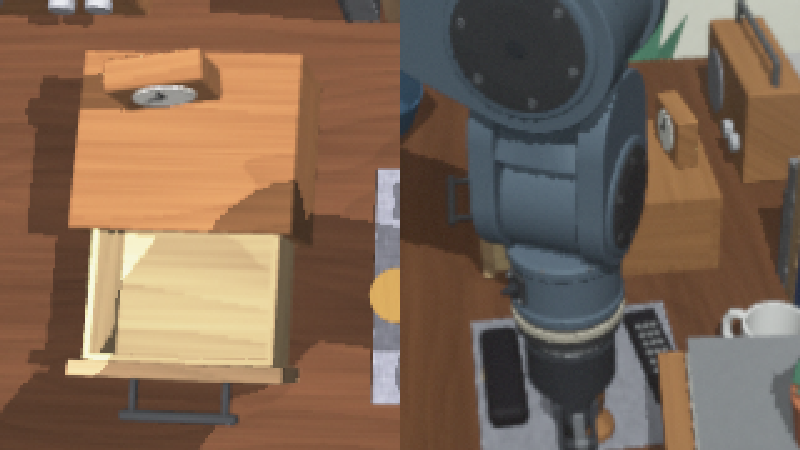

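Drawer fully out: front inner rim from about top px (99,252) to (169,255); interior empty and open back to the chest top's edge (zoom row 230).

```bash
python3 - <<'E'
from h import *
np.set_printoptions(precision=4,suppress=True)
c=cal("t2"); g=lambda *z:[(60+a/2.5,110+b/2.5) for a,b in z]
print("rim front R, L, R-back",onz(c,g((273,364),(88,357),(280,236)),.088))
print("panel top outer",onz(c,g((67,374),(297,381)),.099))
print("chest top front edge",onz(c,g((69,228),(292,236)),.11))
print("handle",onz(c,g((120,414),(237,421)),.072))
E
```

```text
rim front R, L, R-back [[0.448  0.195  0.088 ]
 [0.4491 0.3706 0.088 ]
 [0.5665 0.1941 0.088 ]]
panel top outer [[0.433  0.3852 0.099 ]
 [0.4334 0.1701 0.099 ]]
chest top front edge [[0.5672 0.3887 0.11  ]
 [0.564  0.1782 0.11  ]]
handle [[0.3968 0.3426 0.072 ]
 [0.3942 0.2302 0.072 ]]
```

```bash
cat >> h.py <<'E'
def drop(x,y,z,op,yaw=np.pi-.009):
    bot.move_ptp([x,y,.2],down(yaw)); print("carry",bot.get_opening())
    bot.move_straight([x,y,z],feed=.2); bot.gripper_to(op); bot.sleep(.1)
    print("drop F",np.round(bot.get_contact_force(),1))
    bot.move_straight([x,y,.2],feed=.3)
E
python3 - <<'E'
from h import *
np.set_printoptions(precision=4,suppress=True)
bot.move_straight([.49,-.26,.21],feed=.2); print(bot.get_opening())
drop(.525,.247,.066,.046)
# channel: long axis along y rotated +.045 -> close along x
x,y=.5345,-.004; yaw=np.pi/2+.045
bot.move_ptp([x,y,.16],down(yaw)); bot.gripper_to(.05,25); bot.sleep(.1)
shot("wrist","w5"); shot("top","t3"); print(bot.get_ee_pos(),bot.get_time_s())
a=cv2.resize(cv2.imread("pics/w5.png"),(480,360)); b=cv2.resize(cv2.imread("pics/t3.png")[110:290,60:220],(320,360))
cv2.imwrite("pics/m4.png",np.hstack([a,b]))
E
```

```text
0.030101475000578012
carry 0.030003747996978133
drop F [-0.8 -0.2 -0.4]
[ 0.5346 -0.0036  0.16  ] 30.7333
```

View pics/m4.png

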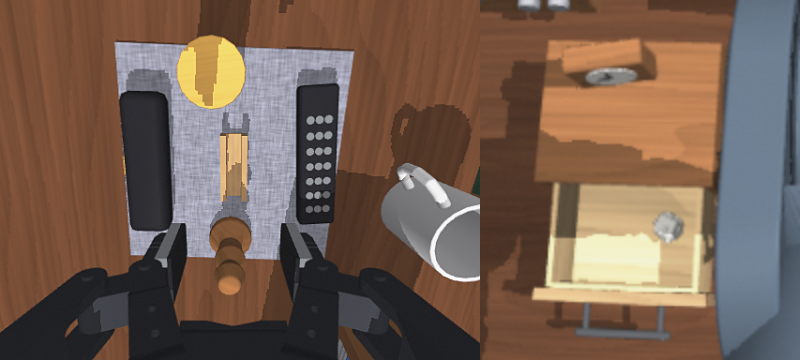

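w5: channel around full-size px (251,179), aligned with the fingers; candle above and figure below, clear. Ball_b lies in the drawer.

```bash
python3 - <<'E'
from h import *
np.set_printoptions(precision=4,suppress=True)
c=cal("w5"); print(onz(c,[(251,142),(251,179),(249.5,210)],.025))
q=onz(c,[(251,179)],.025)[0]; x=float(np.clip(q[0],.529,.540)); y=-.004; print(x)
bot.move_straight([x,y,.04],feed=.12)
z=guarded(x,y,.04,.0145,step=.0065)
bot.gripper_to(0,20); print(z,"op",bot.get_opening(),bot.get_gripper_force(),bot.get_contact_force())
if bot.get_opening()>.015:
    bot.move_straight([x,y,.2],feed=.2); print(bot.get_opening())
    drop(.500,.325,.055,.042)
    bot.move_ptp([.43,-.27,.22],down(np.pi)); bot.gripper_to(.07,25)
    shot("wrist","w6"); shot("top","t3"); print(bot.get_time_s())
    a=cv2.resize(cv2.imread("pics/w6.png"),(480,360)); b=cv2.resize(cv2.imread("pics/t3.png")[110:290,60:220],(320,360))
    cv2.imwrite("pics/m5.png",np.hstack([a,b]))
E
```

```text
[[ 0.5355  0.0333  0.025 ]
 [ 0.5372 -0.0029  0.025 ]
 [ 0.5373 -0.0353  0.025 ]]
0.5372147212487529
0.0145 op 0.0003671387542865806 0.0 [-1.3853  0.371  -0.358 ]
```

Closed above the channel: tips are really ~20 mm higher than nominal (consistent with the bar grasp). Check the channel's place numerically, then go deeper with contact guarding.

```bash
cat > chan.py <<'E'
from h import *
np.set_printoptions(precision=4,suppress=True)
def chan(n):
    im=cv2.imread(f"pics/{n}.png");h=cv2.cvtColor(im,cv2.COLOR_BGR2HSV);m=((h[...,1]>60)&(h[...,2]>70)).astype(np.uint8)
    w=np.zeros_like(m);w[128:226,215:290]=m[128:226,215:290]
    N,l,s,ce=cv2.connectedComponentsWithStats(w);k=1+np.argmax(s[1:,4])
    return s[k],onz(cal(n),[ce[k]],.02)[0]
E
python3 - <<'E'
from chan import *
bot.move_straight([.5345,-.004,.16],feed=.25); bot.gripper_to(.05,20); shot("wrist","w6")
print(chan("w5"),chan("w6"),bot.get_time_s())
x,y=.5365,-.003
bot.move_straight([x,y,.02],feed=.15)
f0=np.array(bot.get_contact_force()); print(f0)
z=guarded(x,y,.02,-.010,step=.005,lim=2.5)
print(z,bot.get_ee_pos(),bot.get_contact_force()-f0)
bot.gripper_to(0,20); print("op",bot.get_opening(),bot.get_gripper_force(),bot.get_contact_force(),bot.get_time_s())
E
```

```text
(array([ 234,  142,   31,   73, 2029], dtype=int32), array([ 0.5352, -0.001 ,  0.02  ])) (array([ 235,  141,   30,   73, 2009], dtype=int32), array([ 0.5351, -0.0008,  0.02  ])) 34.85
[0.0176 0.4015 0.3854]
-0.01 [ 0.5362 -0.003  -0.0103] [-0.2163 -0.327   0.0111]
op 0.02744111249151658 22.14024974964559 [-0.8251 -0.3312  0.6155] 37.75
```

Channel gripped (27 mm). Place it, then check the tilted reach for ball_a.

```bash
cat > balla.py <<'E'
from h import *
np.set_printoptions(precision=4,suppress=True)
a=np.radians(45); psi=-.066
u=np.array([np.cos(psi),np.sin(psi),0]); k=np.array([0,0,1.])
z=np.sin(a)*u-np.cos(a)*k
y=np.array([-np.sin(psi),np.cos(psi),0]); x=np.cross(y,z)   # yaw~pi family: x points back/down
rot=np.c_[x,y,z]; ori=R.from_matrix(rot).as_euler("xyz").tolist()
C=np.array([.620,-.2865,.024]); G=C+.034*z; A=G-.13*z
E
python3 - <<'E'
from balla import *
print("x axis",x,"ori",ori, bot.solve_ik(A.tolist(),ori),bot.solve_ik(G.tolist(),ori))
p=bot.get_ee_pos()
bot.move_straight([p[0],p[1],.2],feed=.25); print(bot.get_opening())
drop(.500,.325,.045,.042)
bot.move_ptp([.42,-.27,.22],down(np.pi)); bot.gripper_to(.07,25); shot("top","t4"); shot("wrist","w7")
im=cv2.imread("pics/w7.png");h=cv2.cvtColor(im,cv2.COLOR_BGR2HSV);m=((h[...,1]<60)&(h[...,2]>120)).astype(np.uint8);w=m*0;w[275:335,205:275]=m[275:335,205:275]
N,l,s,ce=cv2.connectedComponentsWithStats(w)
for i in range(1,N):
    if s[i,4]>200: print(s[i],onz(cal("w7"),[ce[i]],.021))
print(bot.get_time_s(), bot.solve_ik(A.tolist(),ori),bot.solve_ik(G.tolist(),ori))
a1=cv2.resize(cv2.imread("pics/w7.png"),(480,360)); b=cv2.resize(cv2.imread("pics/t4.png")[110:290,60:220],(320,360))
cv2.imwrite("pics/m5.png",np.hstack([a1,b]))
E
```

```text
x axis [-0.7056  0.0466 -0.7071] ori [3.141592653589793, 0.7853981633974483, 3.0755926535897933] [-0.6986  0.1105 -0.8731 -0.0914  0.4313 -0.4782] [-0.5878  0.4254 -0.7889 -0.3578  0.3602 -0.3861]
0.027651051178087752
carry 0.027541306102453773
drop F [ 0.7 -0.5  0.3]
[223 293  30  33 697] [[ 0.6204 -0.2849  0.021 ]]
44.6083 [-0.6986  0.1105 -0.8731 -0.0914  0.4313 -0.4782] [-0.5878  0.4254 -0.7889 -0.3578  0.3602 -0.3861]
```

View pics/m5.png

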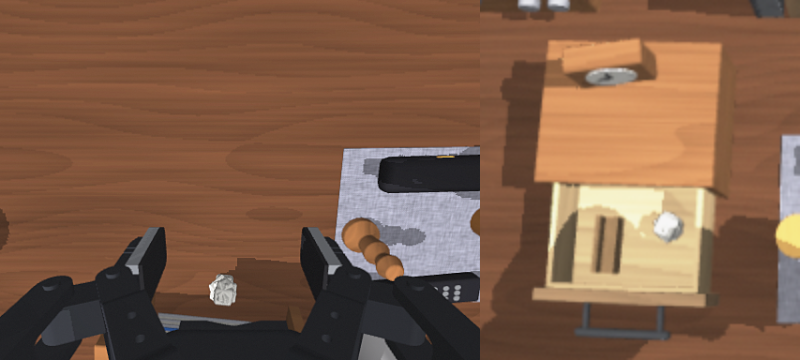

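Channel and ball_b lie in the drawer; ball_a is unmoved at (.620,-.286). Go for it tilted.

```bash
python3 - <<'E'
from balla import *
bot.move_ptp(A.tolist(),ori)
bot.move_straight((G-.03*z).tolist(),feed=.12); f0=np.array(bot.get_contact_force())
for d in (.02,.01,0):
    bot.move_straight((G-d*z).tolist(),feed=.06); f=np.array(bot.get_contact_force())-f0; print(d,f)
    if np.linalg.norm(f)>6: break
bot.gripper_to(0,25); print("op",bot.get_opening(),bot.get_gripper_force(),bot.get_contact_force()-f0,bot.get_time_s())
shot("wrist","w8")
E
```

```text
0.02 [-0.779  -0.032   0.5739]
0.01 [-1.5356 -0.3109 -0.1966]
0 [-1.1392 -1.0039 -0.0885]
op 0.0407933208001162 24.79063899747416 [-2.7891  1.2874  4.7519] 48.475
```

```bash
python3 - <<'E'
from balla import *
bot.move_straight((G-.13*z).tolist(),feed=.15); print(bot.get_opening())
bot.move_ptp([.42,-.25,.25],down(np.pi)); print(bot.get_opening())
drop(.480,.25,.048,.056)
bot.move_ptp([.40,.0,.25],down(np.pi)); bot.sleep(.3); shot("top","t5"); print(bot.get_time_s(),bot.get_opening())
a1=cv2.resize(cv2.imread("pics/t5.png")[90:290,60:460],(800,400)); cv2.imwrite("pics/m6.png",a1)
E
```

```text
0.040663244324084295
0.040526121233819136
carry 0.040772360608048716
drop F [ 0.2 -0.2  0.6]
56.3417 0.05640750380112412
```

View pics/m6.png

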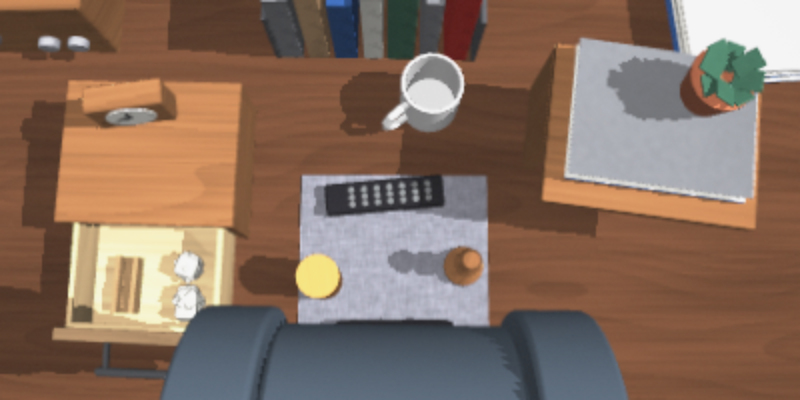

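All three pieces lie in the drawer, with the handle at row ~276 as before, so the drawer is still fully out. The bystanders are in place.

```bash
python3 -c "
from plant import bot
print(bot.sign_off())"
```

```text
the job is handed in; nothing more can be done
None
```

The job is handed in: the drawer is out to its stop, and both paper balls and the cardboard channel are inside it. Nothing else looked moved in the last top picture, though the arm hid the spectacle case. It took about 56 s of the 72 s, with no verdict returned.

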